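Lower the eye shield of the glass grinder and start it

ROBOT

A 7-joint arm with a two-finger parallel gripper is mounted at the origin on a cart in front of the work surface, level with it; the furniture and walls round the work are solid. World frame = base frame: x ahead of the robot, y to its left, z up, the work surface at z = 0. Lengths are in m, angles in degrees, forces in N, time in s.
With the tool pointing down it reaches from about 0.425 to 0.875 m from the base axis. Payload 8.4 kg.
Tool frame: the origin (TCP) lies on the centre line of the jaws, within the pads' length; the fingertips stand 17 mm ahead of it and the grasp point (between the pads) lies 2 mm behind it (ctrl.finger_overhang is the distance from the TCP to the fingertips, in m); z points along the fingers, y is the direction in which the jaws open and shut (so a half turn about z gives the same grasp; the last joint's range is limited). The gripper opens to 87 mm and grips with 3 to 60 N. Pads are 19 mm wide; open, the fingers measure 117 mm over their backs; the gripper's body (75 mm by 190 mm) begins 51 mm behind the grasp point.
Start: joints at [-75.184, 19.091, 2.286, 83.961, -0.768, 76.965, -3.352], TCP at [0.228, 0.609, 0.212] pointing down, gripper open.
Joint ranges: [-147.57, 147.57], [-21.85, 119.76], [-74.77, 79.35], [14.55, 137.4], [-85.83, 265.84], [4.83, 119.75], [-152.11, 152.11]. Speed limits (degrees/s): [127.2, 127.2, 159.86, 159.86, 180, 180, 180].

INTERFACE

Orientations are given as [roll, pitch, yaw] about the fixed x, y, z axes, in that order (R = Rz(yaw) Ry(pitch) Rx(roll)).
In Python, from bench import telemetry, read_camera, ctrl gives the robot as it stands.
- The arm moves only by the tool send_rows, never from a script. Its argument "series" is a list that holds one entry, the list of rows, each a list of 7 numbers: the shift along the tool's x, y, z in mm, then the turn, a rotation vector about the tool's x, y, z in degrees, then the opening, from 0 (shut) to 1 (fully open). A call has 1 to 20 rows; each row shifts and turns the commanded pose from where the row before left it, along the tool's axes as they then stand; what a row does not reach is not made up. A row lasts 1/10 s, in which the tool goes at most 50 mm and 8.59 degrees, less where a joint would pass 70% of its speed; a pose out of reach is approached as far as the arm can. A call is refused whole if a number of a shift passes 50 or a number of a turn 8.59, either way. A call with a gripper value outside its range is refused whole. The fingers move at their own pace and stop on an object; "squeeze" is the grip in N (left out, the last holds). Time passes only in rows, so rows that do not move let the fingers close. It gives the time, the measured TCP pose, the force and the opening at its end, in the units of the state.
- telemetry.state(): the state, without advancing time (a new reading comes with each control period).
- read_camera(name): name is "scene" or "top" or "wrist"; returns a dict with "color" (420x560x3 uint8, red, green, blue), "range_z" (420x560 float32, m along the optical axis (not along the pixel's ray), 0 where there is no reading), "fx", "fy", "cx", "cy" (pixels), "extrinsics" (4x4, takes a point from camera to world coordinates). Camera axes: x right, y down, z forward; pixel columns grow to the right and rows downward; lengths in m; the calibration is good to about 2 mm. A picture is of the moment at which its call begins.
- ctrl.close_job(): hands the job in, once; it reports no verdict.
The state is a dict: "time": time; "qpos": joint angles; "dq": joint speeds; "tau": joint torques, N m; "tool_pos": TCP position; "orientation": TCP orientation; "force": force on the tool from outside, world axes, zero at the start; "moment": the same for the moment, N m; "gripper_width": opening from 0.0 (shut) to 1.0 (fully open).
Only numpy, scipy, OpenCV 4.12 (cv2) and the standard library are available. Lean on these libraries where they do the work, as an engineer would, in place of code of your own. Each camera call takes 0.05 s, during which the arm holds its last target. There are 200 camera calls.

TASK

Get the glass grinder running: with your fingertips push its clear, orange-edged eye shield fully down over the grinding bit (the machine will not start with the shield up), then gently press the green start button all the way in, let it go and draw back. Do not touch the red stop button or the blue piece of glass waiting on the grinder's work grid, and leave the other things on the bench where they are; nothing is to be picked up.

Things in the scene. Friction and masses are not known exactly. Their poses are not given: they have to be found in the camera images.
- grinder: Glass grinder fixed to the bench, about 205 x 254 mm: grey casing, white tray and work grid (surface 96 mm up), bit standing 26 mm above the grid, grey switch housing along its right side. Origin: centre of the footprint, on the bench; x points from its front (towards the robot) to its back, y to its left, z up. Tray, bit and shield are centred at y = 35 mm, the switch housing spans y = -127 to -55 mm.
- eye_shield (a joint): Hinge of the eye shield on a level axle along the grinder's y axis at the back of the machine. rad: 0 = fully down (level, 150 mm above the bench, on rubber buffers that give some 2 mm at the lip under 10 N), grows as the shield is swung up and back; starts between 0.7 and 1.1. Friction holds it where it is left; about 1 to 2 N at the lip moves it.
- shield_hinge (a point): Middle of the shield's axle, 150 mm above the bench, 88 mm behind the grinder's origin. The bracket beside it is 23 mm wide and ends 11 mm above it.
- shield_lip (a point): Middle of the upper face of the orange lip on the shield's free front edge, 155 mm from the axle, 5.5 mm above the axle's plane. Lip 116 mm long, 22 wide, 7 thick. The upper face looks up when the shield is down, up and to the back while raised. x axis: from lip to axle; y along the axle; z out of the upper face. Behind the lip is a clear plate, 110 x 108 mm, on two thin arms.
- start_button (a joint): Green push button: 0 = out, 0.006 m = fully pressed (downwards); a spring takes 5 N to press it fully and sends it back when released.
- start_button_top (a point): Centre of the top face of the green start button, 22 mm across, facing up, 120 mm above the bench and 10 mm proud of its black collar (38 mm across); it stands nearer the front of the switch housing. z axis up.
- stop_button (a joint): Red push button: 0 = out, 0.006 m = fully pressed. To be left alone.
- stop_button_top (a point): Centre of the top face of the red stop button, 34 mm across, facing up, 71 mm behind the green one, at the same height. To be left alone.
- glass_piece: Loose pale-blue slab of glass 36 x 52 x 10 mm lying flat on the grinder's work grid, left of the bit or in front of it; to be left alone. Origin: centre of its underside.
- solder_spool: Loose spool of solder wire with red flanges, 60 mm across, 46 mm high, standing on the bench in front of the grinder; to be left where it is. Origin: centre of its underside.
- foil_roll: Loose flat roll of copper foil tape, 72 mm across, 10 mm high, lying on the bench in front of the grinder; to be left where it is. Origin: centre of its underside.
Things that resemble listed ones, but are neither listed nor needed, are in the scene too. What is shaped like the solder_spool but pink or turquoise is not meant.

How it is judged:
By the outcome, as a careful person would: the job done as asked, in the order asked, and still so for the second after the job is handed in, with the robot touching nothing.
It also fails if it takes over 48 s, if anything falls off the work surface, if the arm or the gripper's body presses on something with over 40 N, if the wrist force passes 120 N, or if a joint passes its speed limit or range.

## Working session

There is one attempt and no reset: what is moved stays moved. The work goes in short steps, Python scripts to look and compute and a tool call to move; the robot and the scene stay as the last step left them, time stands still between calls to the robot, and variables do not carry over. Pictures are saved under pics/ and viewed, about 8 in all and at most 12, crops included, and the job is handed in when it is done.

Besides the shell and the picture viewer there is one more tool, called as name(argument=value, ...) on one line, values as JSON. send_rows: Moves the arm, as the interface text tells. Its arguments: {"type":"object","properties":{"series":{"type":"array","items":{"type":"array","items":{"type":"array","items":{"type":"number"}}}},"squeeze":{"type":"number"}},"required":["series"]}

```bash
mkdir -p pics; ls
cat > h.py <<'E'
import numpy as np, cv2
from bench import telemetry, read_camera, ctrl
def save(c,n): cv2.imwrite(f'pics/{n}.png',cv2.cvtColor(c['color'],cv2.COLOR_RGB2BGR))
def pts(c):
    z=c['range_z'];v,u=np.indices(z.shape)
    P=np.stack([(u-c['cx'])/c['fx']*z,(v-c['cy'])/c['fy']*z,z],-1)
    T=np.array(c['extrinsics']);return P@T[:3,:3].T+T[:3,3]
E
python3 - <<'E'
from h import *
a=[read_camera(n) for n in('scene','top')]
for n,c in zip(('scene','top'),a): save(c,n); np.savez(n,**c)
print(telemetry.state(),ctrl.finger_overhang)
E
```

```text
pics
{'time': 0.1, 'qpos': array([-75.18348909,  19.1273805 ,   2.28335572,  84.00638742,
        -0.76757675,  76.96505177,  -3.35288013]), 'dq': array([-0.03762728, -0.04123298,  0.13181446, -0.17238632, -0.03475665,
       -0.06668942, -0.09706051]), 'tau': array([ 4.82155141e-03, -6.57813120e+01,  1.34028386e+00, -4.04710579e+01,
       -5.98590053e-02,  4.07246989e-02,  6.87605484e-05]), 'tool_pos': array([0.22749676, 0.60841659, 0.21084827]), 'orientation': array([-1.79916573e+02,  5.35369806e-03,  1.59498969e+02]), 'force': array([-0.4174566 , -0.34871473,  0.53297702]), 'moment': array([-0.04782689,  0.00816414, -0.01787466]), 'gripper_width': 0.999507275144444} 0.017
```

View pics/scene.png

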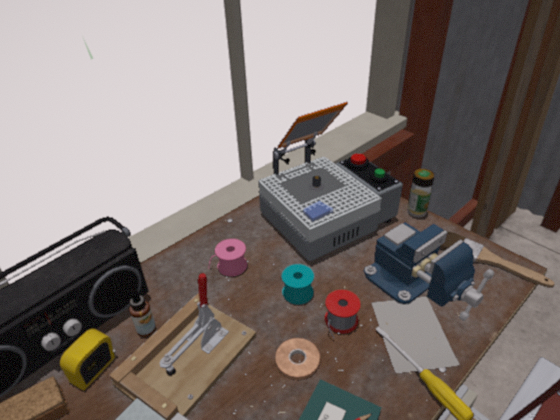

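View pics/top.png

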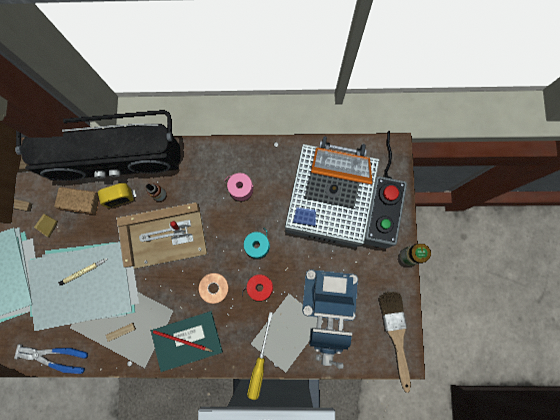

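The scene view shows the grinder with its shield raised, green button at (380,175), red at (358,160). In the top view green is at (386,224), red at (391,192), the orange lip near (342,178), and the glass at (305,216).

Run:
```python
from h import *
for n in('scene','top'):
    c=dict(np.load(n+'.npz'));P=pts(c);hsv=cv2.cvtColor(c['color'],cv2.COLOR_RGB2HSV)
    print(n,np.round(c['extrinsics'],3).tolist(),c['fx'])
    H,S,V=cv2.split(hsv)
    for k,lo,hi,zr in(('green',50,80,(.1,.14)),('red',0,4,(.1,.14)),('redhi',172,180,(.1,.14)),('orange',5,15,(.15,.4)),('blue',110,130,(.09,.12)),('spool',0,4,(.03,.06))):
        m=(H>=lo)&(H<=hi)&(S>140)&(V>60)&(P[...,2]>zr[0])&(P[...,2]<zr[1])
        if k=='blue': m=(H>=lo)&(H<=hi)&(S>80)&(P[...,2]>zr[0])&(P[...,2]<zr[1])
        q=P[m]
        if len(q)>5:
            vv,uu=np.nonzero(m)
            print(k,len(q),'px',uu.mean().round(),vv.mean().round(),'mean',q.mean(0).round(3),'min',np.percentile(q,3,0).round(3),'max',np.percentile(q,97,0).round(3))
            if k=='orange':
                for i in(uu.argmin(),uu.argmax(),vv.argmin(),vv.argmax()):print(uu[i],vv[i],q[i].round(3))
    g=(S<40)&(V>150)&(P[...,2]>.088)&(P[...,2]<.104)
    vv,uu=np.nonzero(g);print('grid',g.sum(),cv2.minAreaRect((P[g][:,:2]).astype(np.float32)))
```

```text
scene [[-0.706, -0.426, 0.566, 0.121], [-0.708, 0.443, -0.549, 0.44], [-0.017, -0.789, -0.615, 0.656], [0.0, 0.0, 0.0, 1.0]] 455.37164740228525
green 52 px 379.0 172.0 mean [ 0.566 -0.265  0.118] min [ 0.557 -0.275  0.115] max [ 0.576 -0.256  0.12 ]
red 221 px 292.0 214.0 mean [ 0.604 -0.079  0.119] min [ 0.559 -0.295  0.103] max [0.649 0.207 0.137]
redhi 48 px 232.0 267.0 mean [0.573 0.113 0.12 ] min [ 0.559 -0.282  0.104] max [0.631 0.206 0.138]
orange 385 px 333.0 103.0 mean [ 0.671 -0.253  0.258] min [ 0.621 -0.78   0.172] max [ 0.82  -0.098  0.292]
279 145 [ 0.71  -0.11   0.191]
558 1 [ 0.7   -1.548  0.205]
421 0 [ 0.824 -0.776  0.327]
279 146 [ 0.709 -0.109  0.189]
blue 370 px 276.0 234.0 mean [ 0.588 -0.001  0.104] min [ 0.324 -0.261  0.093] max [0.718 0.427 0.114]
spool 624 px 343.0 302.0 mean [0.431 0.012 0.045] min [ 0.403 -0.011  0.042] max [0.456 0.041 0.047]
grid 1803 ((0.6832087635993958, -0.190140962600708), (0.5170530676841736, 1.1329420804977417), 7.949579238891602)
top [[-0.0, -0.986, 0.169, 0.432], [-0.999, 0.006, 0.032, -0.054], [-0.033, -0.169, -0.985, 1.065], [0.0, 0.0, 0.0, 1.0]] 432.8025752150847
green 108 px 398.0 233.0 mean [ 0.545 -0.295  0.114] min [ 0.496 -0.355  0.104] max [ 0.576 -0.259  0.122]
red 179 px 391.0 192.0 mean [ 0.636 -0.283  0.119] min [ 0.622 -0.298  0.111] max [ 0.651 -0.269  0.122]
orange 516 px 341.0 171.0 mean [ 0.649 -0.156  0.26 ] min [ 0.622 -0.218  0.184] max [ 0.714 -0.103  0.284]
311 171 [ 0.642 -0.098  0.282]
371 177 [ 0.634 -0.212  0.264]
316 148 [ 0.717 -0.114  0.188]
367 183 [ 0.619 -0.201  0.282]
blue 362 px 289.0 212.0 mean [ 0.595 -0.055  0.105] min [ 0.566 -0.176  0.095] max [0.713 0.431 0.115]
spool 469 px 259.0 287.0 mean [0.428 0.014 0.045] min [ 0.402 -0.012  0.042] max [0.454 0.039 0.049]
grid 2515 ((0.6159601211547852, -0.11542060971260071), (0.3704749047756195, 0.5451804399490356), 44.5587158203125)
```

Run:
```python
from h import *
G=np.array([.566,-.2655]);psi=np.arctan2(-.0175,.070);print(np.degrees(psi))
R=np.array([[np.cos(psi),-np.sin(psi)],[np.sin(psi),np.cos(psi)]])
for n in('scene','top'):
    c=dict(np.load(n+'.npz'));P=pts(c);H,S,V=cv2.split(cv2.cvtColor(c['color'],cv2.COLOR_RGB2HSV))
    m=(H>=5)&(H<=15)&(S>140)&(V>60)&(P[...,2]>.15)&(P[...,2]<.31)&(P[...,1]>-.25)&(P[...,1]<-.06)&(P[...,0]<.8)&(P[...,0]>.58)
    q=P[m];g=np.c_[(q[:,:2]-G)@R,q[:,2]]
    print(n,len(g),np.percentile(g,[2,50,98],axis=0).round(3).tolist())
    p=np.polyfit(g[:,2],g[:,0],1);print('x=a z+b',p,'angle',np.arctan(-1/p[0]))
    for lo in np.arange(.16,.3,.015):
        s=g[(g[:,2]>=lo)&(g[:,2]<lo+.015)]
        if len(s)>3:print(lo.round(3),len(s),s[:,0].mean().round(4),s[:,1].min().round(3),s[:,1].max().round(3))
    # grinder grid region white extents and bottle heights
    g=(S<60)&(V>130)&(P[...,2]>.09)&(P[...,2]<.102);q=P[g];l=(q[:,:2]-G)@R;k=(l[:,0]>-.1)&(l[:,0]<.2)&(l[:,1]>-.03)&(l[:,1]<.25)
    print('grid',np.percentile(l[k],[1,99],axis=0).round(3).tolist())
    q=P[(P[...,0]>.4)&(P[...,0]<.78)&(P[...,1]>-.45)&(P[...,1]<-.31)];print('right max z',np.percentile(q[:,2],99.5))
```

```text
-14.036243467926479
scene 318 [[0.032, 0.078, 0.183], [0.038, 0.143, 0.272], [0.108, 0.185, 0.281]]
x=a z+b [-0.75949332  0.24510857] angle 0.9212471273491353
0.175 13 0.1072 0.102 0.187
0.19 10 0.0957 0.183 0.186
0.205 10 0.083 0.182 0.186
0.22 9 0.0706 0.182 0.185
0.235 11 0.0593 0.181 0.185
0.25 21 0.0465 0.078 0.185
0.265 227 0.037 0.074 0.184
0.28 17 0.034 0.085 0.174
grid [[-0.053, 0.036], [0.146, 0.216]]
right max z 0.10509394979704918
top 516 [[0.033, 0.07, 0.183], [0.042, 0.126, 0.277], [0.116, 0.182, 0.284]]
x=a z+b [-0.78202062  0.25748374] angle 0.9071149726094976
0.175 62 0.1133 0.07 0.183
0.19 11 0.1056 0.071 0.184
0.205 14 0.0917 0.069 0.183
0.22 11 0.0796 0.07 0.183
0.235 11 0.07 0.07 0.182
0.25 11 0.0569 0.069 0.182
0.265 204 0.0432 0.069 0.182
0.28 186 0.0362 0.068 0.181
grid [[-0.053, 0.021], [0.143, 0.215]]
right max z 0.1077493910679125
```

send_rows(series=[[[0,0,-45,0,0,-6.5,0],[0,0,-45,0,0,0,0],[-15,-16,-25,0,0,0,0],[-32,-35,0,0,0,0,0],[-32,-35,0,0,0,0,0],[-32,-35,0,0,0,0,0],[-32,-35,0,0,0,0,0],[-32,-35,0,0,0,0,0],[-32,-35,0,0,0,0,0],[-32,-35,0,0,0,0,0],[-32,-35,0,0,0,0,0],[-32,-35,0,0,0,0,0],[-32,-35,0,0,0,0,0],[-32,-35,0,0,0,0,0],[-32,-35,0,0,0,0,0],[-32,-35,0,0,0,0,0],[-32,-35,0,0,0,0,0],[-32,-35,0,0,0,0,0],[-32,-35,0,0,0,0,0],[0,0,0,0,0,0,0]]], squeeze=10)

```text
time: 2.1
tool_pos: [0.6001, -0.0848, 0.3256]
orientation: [-179.7, -0.0, 165.5]
force: [-1.3, -0.2, -0.6]
gripper_width: 0.004
```

send_rows(series=[[[-30,-29,0,0,0,-0.5,0],[-30,-29,0,0,0,0,0],[0,0,0,0,0,0,0],[0,0,0,0,0,0,0]]])

```text
time: 2.5
tool_pos: [0.6439, -0.149, 0.3256]
orientation: [-179.9, -0.1, 166.4]
force: [0.4, 0.4, -0.3]
gripper_width: 0.007
```

Run:
```python
from h import *
c=read_camera('scene');save(c,'s2');i=cv2.imread('pics/s2.png')[40:260,200:460];
c=read_camera('top');save(c,'t2');j=cv2.imread('pics/t2.png')[90:310,260:520]
cv2.imwrite('pics/c2.png',cv2.resize(np.hstack([i,j]),(800,340)))
s=telemetry.state();p=s['tool_pos'];d=p[:2]-[.566,-.2655]
print(p,s['orientation'],s['force'],d@[.970,-.2425],d@[.2425,.970],s['time'],s['qpos'])
```

```text
[ 0.64397622 -0.14706846  0.32650552] [ 1.79968025e+02 -3.08590739e-02  1.66554437e+02] [-0.92296692  0.43519643  0.24679375] 0.04691728240504383 0.13378782462182853 2.6 [-19.49392158  21.80722874  40.96684503  72.68588129 -14.1255926
  90.52204353  95.81124905]
```

View pics/c2.png

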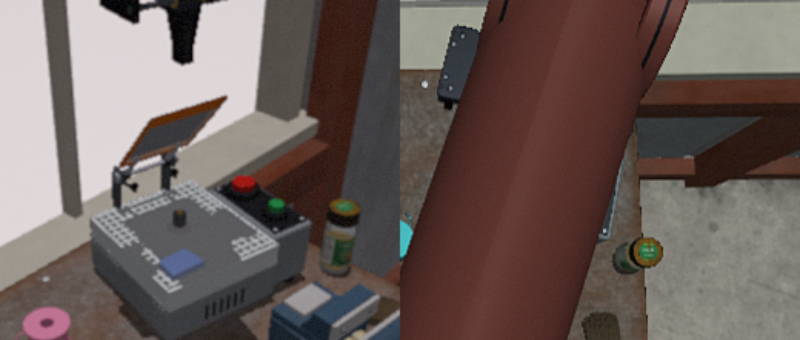

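send_rows(series=[[[-3,-4,15,0,0,0,0],[-3,-4,15,0,0,0,0],[7,0,6,0,0,0,0],[7,0,6,0,0,0,0],[7,0,7.7,0,0,0,0],[7,0,7.7,0,0,0,0],[7,0,7.7,0,0,0,0],[8,0,13.5,0,0,0,0],[8,0,13.5,0,0,0,0],[0,0,0,0,0,0,0]]])

```text
time: 3.6
tool_pos: [0.5965, -0.1446, 0.232]
orientation: [180.0, -0.2, 166.5]
force: [0.8, 0.6, -0.1]
gripper_width: 0.005
```

Run:
```python
from h import *
c=read_camera('scene');save(c,'s3');i=cv2.imread('pics/s3.png')[40:260,200:460];
cv2.imwrite('pics/c3.png',cv2.resize(i,(520,440)))
s=telemetry.state();p=s['tool_pos'];d=p[:2]-[.566,-.2655]
print(p,s['orientation'],s['force'],d@[.970,-.2425],d@[.2425,.970],s['time'])
```

```text
[ 0.59757855 -0.14475558  0.23326143] [ 1.79976025e+02 -1.14252736e-01  1.66538760e+02] [ 0.21007604 -0.09937787  0.58263297] 0.0013506763999181562 0.12477988610854765 3.65
```

View pics/c3.png

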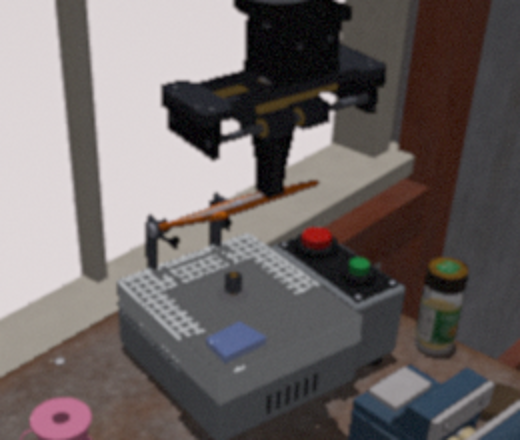

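The shield is following the fingertips, at about 0.4 rad now. I'll continue down.

send_rows(series=[[[5,0,15,0,0,0,0],[5,0,15,0,0,0,0],[3,0,13,0,0,0,0],[1,0,10,0,0,0,0],[0,0,5,0,0,0,0],[0,0,3,0,0,0,0],[0,0,0,0,0,0,0]]])

```text
time: 4.35
tool_pos: [0.5851, -0.1423, 0.1735]
orientation: [-180.0, 0.0, 166.5]
force: [-0.4, 1.0, -0.3]
gripper_width: 0.008
```

send_rows(series=[[[0,0,2,0,0,0,0],[0,0,1,0,0,0,0],[0,0,0,0,0,0,0]]])

```text
time: 4.65
tool_pos: [0.585, -0.1422, 0.1707]
orientation: [-180.0, 0.0, 166.5]
force: [0.5, -0.1, 0.4]
gripper_width: 0.012
```

Run:
```python
from h import *
c=read_camera('scene');save(c,'s4');i=cv2.imread('pics/s4.png')[40:260,200:460];
cv2.imwrite('pics/c4.png',cv2.resize(i,(520,440)))
s=telemetry.state();p=s['tool_pos'];print(p,s['force'])
```

```text
[ 0.58497902 -0.14223982  0.17069949] [-0.60212943 -0.60175349  0.10326914]
```

View pics/c4.png

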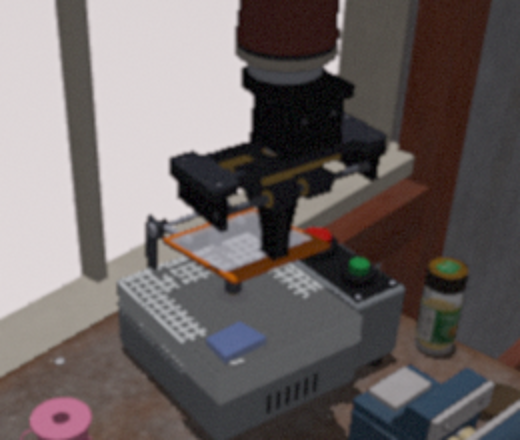

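send_rows(series=[[[0,0,1.5,0,0,0,0],[0,0,1,0,0,0,0],[0,0,0,0,0,0,0]]])

```text
time: 5.0
tool_pos: [0.5848, -0.1422, 0.1679]
orientation: [-180.0, -0.0, 166.5]
force: [-1.2, 0.5, 0.0]
gripper_width: 0.01
```

send_rows(series=[[[0,0,1.5,0,0,0,0],[0,0,1,0,0,0,0],[0,0,0,0,0,0,0]]])

```text
time: 5.3
tool_pos: [0.5848, -0.1422, 0.1654]
orientation: [-180.0, -0.0, 166.5]
force: [0.0, 1.0, 0.1]
gripper_width: 0.004
```

Run:
```python
from h import *
c=read_camera('scene');save(c,'s5');np.savez('s5',**c);i=cv2.imread('pics/s5.png')[110:200,260:390];
cv2.imwrite('pics/c5.png',cv2.resize(i,(780,540),interpolation=cv2.INTER_CUBIC))
P=pts(c);H,S,V=cv2.split(cv2.cvtColor(c['color'],cv2.COLOR_RGB2HSV))
m=(H>=5)&(H<=15)&(S>140)&(V>60)&(P[...,2]>.12)&(P[...,2]<.2)&(P[...,1]>-.25)&(P[...,1]<-.06)&(P[...,0]<.8)&(P[...,0]>.5)
q=P[m];g=np.c_[(q[:,:2]-[.566,-.2655])@np.array([[.97,.2425],[-.2425,.97]]),q[:,2]]
b=np.arange(-.06,.12,.015)
for lo in b:
    s=g[(g[:,0]>=lo)&(g[:,0]<lo+.015)]
    if len(s):print(lo.round(3),len(s),s[:,2].mean().round(4),s[:,2].max().round(4),s[:,1].min().round(3),s[:,1].max().round(3))
s=telemetry.state();p=s['tool_pos'];print(p,s['force'])
```

```text
-0.045 6 0.1733 0.1748 0.14 0.179
-0.03 271 0.1732 0.1766 0.068 0.183
-0.015 50 0.172 0.1742 0.067 0.183
0.0 13 0.1693 0.171 0.068 0.185
0.015 14 0.1676 0.17 0.069 0.184
0.03 10 0.1649 0.1663 0.181 0.186
0.045 8 0.1644 0.166 0.181 0.186
0.06 10 0.1617 0.1631 0.181 0.185
0.075 8 0.1597 0.1611 0.181 0.185
0.09 27 0.1585 0.1596 0.134 0.183
[ 0.58484219 -0.14217383  0.16545626] [-0.67864942 -0.12485322 -0.11706756]
```

View pics/c5.png

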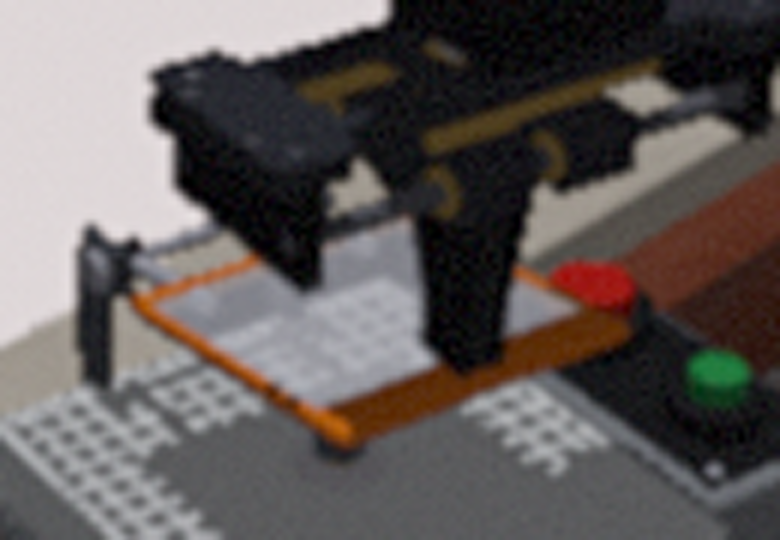

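Run:
```python
from h import *
c=dict(np.load('s5.npz'));P=pts(c)
W=np.array([[.97,.2425],[-.2425,.97]])
for v in range(150,180,2):
    print(v,*[ (lambda p:(*( (p[:2]-[.566,-.2655])@W*1000).round(0).astype(int),int(p[2]*1000)))(P[v,u]) for u in (332,335,338,341,346)],c['color'][v,338])
```

```text
150 (np.int64(-18), np.int64(141), 224) (np.int64(-602), np.int64(577), 655) (np.int64(-23), np.int64(132), 224) (np.int64(-22), np.int64(124), 221) (np.int64(-25), np.int64(115), 219) [ 5 17 14]
152 (np.int64(-15), np.int64(139), 218) (np.int64(-24), np.int64(139), 222) (np.int64(-23), np.int64(131), 219) (np.int64(-23), np.int64(124), 217) (np.int64(-23), np.int64(112), 213) [15  5 16]
154 (np.int64(-14), np.int64(138), 213) (np.int64(-24), np.int64(139), 218) (np.int64(-22), np.int64(130), 215) (np.int64(-22), np.int64(123), 212) (np.int64(287), np.int64(-137), -29) [ 7  9 15]
156 (np.int64(-12), np.int64(136), 207) (np.int64(-22), np.int64(137), 212) (np.int64(-23), np.int64(130), 210) (np.int64(-20), np.int64(121), 206) (np.int64(26), np.int64(72), 166) [ 8  9 17]
158 (np.int64(-13), np.int64(136), 203) (np.int64(-23), np.int64(137), 208) (np.int64(-22), np.int64(129), 205) (np.int64(-22), np.int64(122), 203) (np.int64(19), np.int64(78), 167) [10 12 11]
160 (np.int64(-10), np.int64(135), 197) (np.int64(-21), np.int64(135), 202) (np.int64(-24), np.int64(131), 202) (np.int64(-22),
[... 1095 characters left out ...]
(133), 174) (np.int64(-21), np.int64(127), 172) (np.int64(-25), np.int64(123), 173) (np.int64(-28), np.int64(113), 171) [65 31 15]
174 (np.int64(-22), np.int64(141), 174) (np.int64(-23), np.int64(135), 172) (np.int64(-26), np.int64(131), 172) (np.int64(-28), np.int64(125), 171) (np.int64(59), np.int64(42), 93) [93 46  0]
176 (np.int64(-25), np.int64(144), 172) (np.int64(-30), np.int64(140), 174) (np.int64(-28), np.int64(131), 169) (np.int64(56), np.int64(58), 95) (np.int64(53), np.int64(46), 92) [116  98  96]
178 (np.int64(-28), np.int64(145), 170) (np.int64(59), np.int64(72), 93) (np.int64(56), np.int64(66), 93) (np.int64(52), np.int64(61), 94) (np.int64(47), np.int64(51), 92) [143 146 148]
```

send_rows(series=[[[0,0,3,0,0,0,0],[0,0,3,0,0,0,0],[0,0,0,0,0,0,0]]])

```text
time: 5.65
tool_pos: [0.5846, -0.1421, 0.159]
orientation: [-180.0, -0.0, 166.5]
force: [0.1, -0.2, 0.1]
gripper_width: 0.007
```

```bash
cat >> h.py <<'E'
W=np.array([[.97,.2425],[-.2425,.97]])
def shield():
    c=read_camera('scene');P=pts(c);H,S,V=cv2.split(cv2.cvtColor(c['color'],cv2.COLOR_RGB2HSV))
    m=(H>=5)&(H<=15)&(S>140)&(V>60)&(P[...,2]>.12)&(P[...,2]<.2)&(P[...,1]>-.25)&(P[...,1]<-.06)&(P[...,0]<.8)&(P[...,0]>.5)
    q=P[m];g=np.c_[(q[:,:2]-[.566,-.2655])@W,q[:,2]]
    for lo in (-.03,.0,.03,.06,.09):
        s=g[(g[:,0]>=lo)&(g[:,0]<lo+.02)]
        if len(s):print(lo,len(s),s[:,2].mean().round(4),np.percentile(s[:,2],95).round(4))
    s=telemetry.state();p=s['tool_pos'];print(p,s['force'],(p[:2]-[.566,-.2655])@W,s['time'])
    return c
E
python3 -c "
from h import *
shield()"
```

```text
-0.03 312 0.1667 0.1685
0.0 16 0.164 0.1662
0.03 12 0.161 0.1627
0.06 10 0.1586 0.1594
0.09 25 0.1572 0.1586
[ 0.58469951 -0.1421316   0.15921897] [-0.18009555  0.38175603  0.38982077] [-0.01177831  0.12420198] 5.7
```

Run:
```python
from h import *
c=np.load('s5.npz');T=np.linalg.inv(c['extrinsics'])
def pr(p):
    q=T[:3,:3]@p+T[:3,3];return (q[0]/q[2]*c['fx']+c['cx']).round(1),(q[1]/q[2]*c['fy']+c['cy']).round(1)
for n,p in(('s2',[.64398,-.14707,.32651]),('s3',[.5976,-.14476,.23326])):
    p=np.array(p)
    for k in(-.017,0,.008):print(n,k,pr(p+[0,0,k]))
i=cv2.imread('pics/s2.png')
for v in range(64,92,2):print(v,i[v,312:334,:].max(1).tolist())
```

```text
s2 -0.017 (np.float64(316.8), np.float64(93.2))
s2 0 (np.float64(317.0), np.float64(84.3))
s2 0.008 (np.float64(317.1), np.float64(80.0))
s3 -0.017 (np.float64(333.0), np.float64(147.1))
s3 0 (np.float64(333.4), np.float64(139.1))
s3 0.008 (np.float64(333.6), np.float64(135.3))
64 [14, 11, 12, 17, 7, 19, 18, 20, 24, 27, 30, 9, 10, 15, 118, 202, 222, 223, 222, 220, 221, 221]
66 [74, 12, 11, 21, 9, 0, 21, 13, 19, 21, 21, 18, 13, 9, 122, 207, 224, 221, 220, 221, 222, 221]
68 [76, 14, 10, 7, 13, 15, 18, 22, 7, 22, 20, 18, 12, 72, 160, 210, 222, 222, 220, 220, 221, 221]
70 [75, 9, 6, 19, 1, 11, 14, 10, 22, 26, 25, 14, 17, 126, 210, 224, 223, 220, 221, 221, 221, 222]
72 [75, 12, 0, 0, 31, 11, 8, 13, 10, 22, 20, 11, 16, 125, 207, 224, 221, 222, 221, 221, 222, 221]
74 [79, 4, 4, 14, 10, 19, 12, 6, 17, 11, 12, 8, 18, 123, 208, 223, 223, 222, 221, 221, 221, 221]
76 [73, 11, 4, 6, 16, 3, 21, 24, 20, 22, 15, 15, 12, 127, 208, 223, 222, 221, 222, 221, 221, 222]
78 [127, 53, 7, 7, 6, 20, 5, 16, 18, 17, 19, 10, 9, 121, 206, 224, 222, 221, 222, 222, 221, 221]
80 [216, 190, 162, 118, 75, 35, 14, 22, 54, 65, 66, 90, 140, 172, 209, 221, 222, 222, 221, 222, 220, 220]
82 [222, 223, 226, 223, 215, 191, 166, 171, 209, 221, 220, 220, 224, 225, 223, 221, 221, 222, 220, 221, 221, 221]
84 [222, 222, 222, 221, 221, 223, 225, 222, 223, 221, 223, 221, 222, 220, 221, 222, 221, 221, 223, 221, 220, 221]
86 [221, 223, 222, 220, 221, 222, 222, 221, 222, 221, 221, 221, 221, 223, 222, 222, 221, 221, 222, 221, 221, 222]
88 [221, 222, 221, 222, 221, 223, 221, 223, 221, 221, 222, 221, 222, 222, 222, 221, 222, 222, 221, 221, 222, 222]
90 [223, 222, 222, 222, 222, 221, 222, 222, 222, 222, 221, 221, 221, 222, 222, 221, 221, 222, 222, 221, 221, 222]
```

Visual check: with the jaws shut, the tips actually sit about 7 mm above the reported TCP, so the shield still has some 11 mm to go. I'll continue down.

send_rows(series=[[[0,0,4,0,0,0,0],[0,0,4,0,0,0,0],[0,0,2,0,0,0,0],[0,0,0,0,0,0,0]]])

```text
time: 6.1
tool_pos: [0.5846, -0.1422, 0.1491]
orientation: [-180.0, -0.0, 166.5]
force: [0.4, -0.7, -0.7]
gripper_width: 0.011
```

```bash
python3 -c "
from h import *
shield()"
```

```text
-0.03 309 0.157 0.1588
0.0 18 0.1563 0.1578
0.03 13 0.1556 0.1572
0.06 14 0.1547 0.1565
0.09 34 0.1542 0.1554
[ 0.58475619 -0.14217593  0.14933689] [ 0.41034381 -0.22946356 -0.31248727] [-0.01171259  0.12417272] 6.15
```

send_rows(series=[[[0,0,1.5,0,0,0,0],[0,0,1.5,0,0,0,0],[0,0,0,0,0,0,0]]])

```text
time: 6.45
tool_pos: [0.5848, -0.1421, 0.1464]
orientation: [-180.0, -0.0, 166.5]
force: [-0.7, 0.3, 0.4]
gripper_width: 0.004
```

```bash
python3 -c "
from h import *
shield()"
```

```text
-0.03 310 0.1546 0.1563
0.0 16 0.1544 0.1562
0.03 17 0.1535 0.155
0.06 11 0.1536 0.1551
0.09 27 0.1537 0.1551
[ 0.58483378 -0.14216565  0.14649318] [ 0.84106646 -0.38921905 -1.31538959] [-0.01163982  0.12420151] 6.5
```

send_rows(series=[[[0,0,1,0,0,0,0],[0,0,1,0,0,0,0],[0,0,0,0,0,0,0]]])

```text
time: 6.8
tool_pos: [0.585, -0.1422, 0.145]
orientation: [180.0, 0.0, 166.5]
force: [-1.2, 0.4, 5.0]
gripper_width: 0.008
```

```bash
python3 -c "
from h import *
shield()"
```

```text
-0.03 316 0.1534 0.155
0.0 20 0.1531 0.1544
0.03 14 0.1528 0.1544
0.06 13 0.1535 0.155
0.09 24 0.1533 0.154
[ 0.58498238 -0.14219816  0.14505107] [-2.7884946  -0.66616846  5.04290269] [-0.01148779  0.12420601] 6.85
```

send_rows(series=[[[0,0,1,0,0,0,0],[0,0,1,0,0,0,0],[0,0,0,0,0,0,0]]])

```text
time: 7.15
tool_pos: [0.585, -0.1422, 0.1446]
orientation: [179.9, 0.0, 166.5]
force: [-8.1, 2.0, 20.4]
gripper_width: 0.006
```

send_rows(series=[[[0,0,-3,0,0,0,0],[0,0,-15,0,0,0,0],[0,0,-30,0,0,0,0],[0,0,-12,0,0,0,0],[-3,-31,0,0,0,0,0],[-3,-31,0,0,0,0,0],[-3,-31,0,0,0,0,0],[-2,-31,0,0,0,0,0],[0,0,0,0,0,0,0],[0,0,0,0,0,0,0]]])

```text
time: 8.15
tool_pos: [0.5663, -0.2661, 0.2027]
orientation: [-180.0, -0.0, 166.4]
force: [-0.1, 0.1, 0.9]
gripper_width: 0.008
```

Run:
```python
from h import *
c=shield();save(c,'s6');a=cv2.imread('pics/s6.png')[80:220,290:430]
P=pts(c)
H,S,V=cv2.split(cv2.cvtColor(c['color'],cv2.COLOR_RGB2HSV))
m=(H>=50)&(H<=80)&(S>140)&(V>60)&(P[...,2]>.1)&(P[...,2]<.14);q=P[m];print('green',((q[:,:2]-[.566,-.2655])@W).mean(0),np.percentile(q[:,2],90))
w=read_camera('wrist');save(w,'w6');b=cv2.imread('pics/w6.png')
cv2.imwrite('pics/c6.png',np.hstack([cv2.resize(a,(400,400)),cv2.resize(b,(400,400))]))
```

```text
-0.03 292 0.1534 0.1552
0.0 20 0.1526 0.1546
0.03 19 0.1529 0.1544
0.06 13 0.1532 0.1545
0.09 73 0.1535 0.1548
[ 0.56682382 -0.26481768  0.20253391] [-0.5858515   0.46750629 -0.0738716 ] [0.00063364 0.00086162] 8.2
green [-0.00371907  0.00189438] 0.11864023946698349
```

View pics/c6.png

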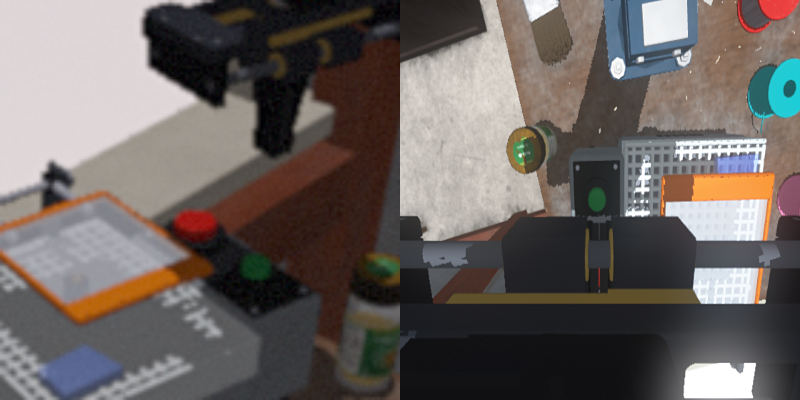

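The shield is lying level at 0.153 and stays there with nothing touching it. The gripper body is wide along y and would come close to the lip during the press, so I'm turning it a quarter turn first.

send_rows(series=[[[3,0,0,0,0,8.5,0],[0,0,0,0,0,8.5,0],[0,0,0,0,0,8.5,0],[0,0,0,0,0,8.5,0],[0,0,0,0,0,8.5,0],[0,0,0,0,0,8.5,0],[0,0,0,0,0,8.5,0],[0,0,0,0,0,8.5,0],[0,0,0,0,0,8.5,0],[0,0,0,0,0,8.5,0],[0,0,0,0,0,5.4,0],[0,0,0,0,0,0,0],[0,0,30,0,0,0,0],[0,0,30,0,0,0,0],[0,0,0,0,0,0,0]]])

```text
time: 9.75
tool_pos: [0.5623, -0.2622, 0.1392]
orientation: [-179.7, -0.1, 76.3]
force: [0.2, 0.2, 0.2]
gripper_width: 0.003
```

Run:
```python
from h import *
c=shield();save(c,'s7');a=cv2.imread('pics/s7.png')[80:220,290:430]
w=read_camera('wrist');save(w,'w7');b=cv2.imread('pics/w7.png')
cv2.imwrite('pics/c7.png',np.hstack([cv2.resize(a,(400,400)),cv2.resize(b,(400,400))]))
```

```text
-0.03 281 0.1533 0.155
0.0 24 0.1526 0.1543
0.03 19 0.1533 0.1551
0.06 17 0.1536 0.1552
0.09 72 0.1536 0.1551
[ 0.56308082 -0.26327127  0.14149132] [0.01662607 0.62681056 0.07271808] [-0.00337207  0.00145397] 9.8
```

View pics/c7.png

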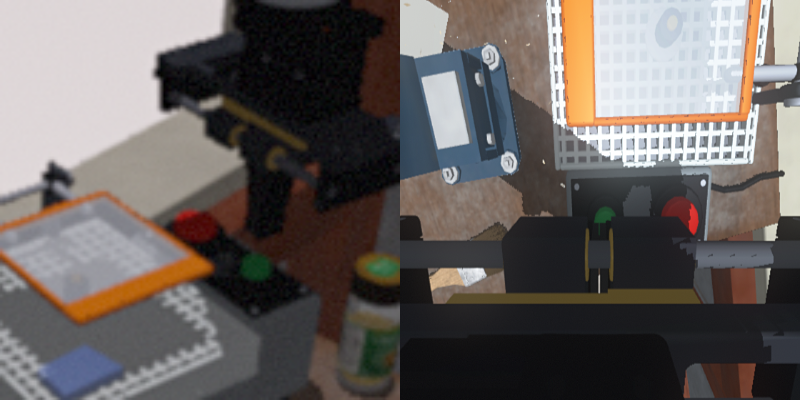

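send_rows(series=[[[0,0,14,0,0,0,0],[0,0,10,0,0,0,0],[0,0,4,0,0,0,0],[0,0,2,0,0,0,0],[0,0,0,0,0,0,0]]])

```text
time: 10.35
tool_pos: [0.5636, -0.2647, 0.1125]
orientation: [-180.0, 0.0, 76.1]
force: [-0.2, -0.1, 0.7]
gripper_width: 0.006
```

send_rows(series=[[[0,0,1.5,0,0,0,0],[0,0,1.5,0,0,0,0],[0,0,0,0,0,0,0]]])

```text
time: 10.65
tool_pos: [0.5639, -0.2647, 0.1097]
orientation: [180.0, 0.0, 76.1]
force: [-0.7, 0.1, 1.5]
gripper_width: 0.002
```

send_rows(series=[[[0,0,1.5,0,0,0,0],[0,0,1.5,0,0,0,0],[0,0,0,0,0,0,0]]])

```text
time: 10.95
tool_pos: [0.5639, -0.2647, 0.1067]
orientation: [180.0, 0.0, 76.1]
force: [0.9, -0.3, 3.7]
gripper_width: 0.006
```

send_rows(series=[[[0,0,1.2,0,0,0,0],[0,0,1,0,0,0,0],[0,0,0,0,0,0,0]]])

```text
time: 11.25
tool_pos: [0.5639, -0.2648, 0.1045]
orientation: [180.0, 0.0, 76.1]
force: [0.1, 0.5, 4.6]
gripper_width: 0.005
```

send_rows(series=[[[0,0,0.8,0,0,0,0],[0,0,0.7,0,0,0,0],[0,0,0,0,0,0,0]]])

```text
time: 11.55
tool_pos: [0.5639, -0.2648, 0.1036]
orientation: [180.0, -0.0, 76.1]
force: [-1.7, 0.9, 9.9]
gripper_width: 0.003
```

The force jumped past the 5 N spring value with the travel stalled, so the button is at its stop. Now releasing and drawing back.

send_rows(series=[[[0,0,-2,0,0,0,0],[0,0,-5,0,0,0,0],[0,0,-10,0,0,0,0],[0,0,-25,0,0,0,0],[0,0,-40,0,0,0,0],[0,0,-40,0,0,0,0],[0,0,-40,0,0,0,0],[0,0,-10,0,0,0,0],[0,0,0,0,0,0,0],[0,0,0,0,0,0,0],[0,0,0,0,0,0,0]]])

```text
time: 12.65
tool_pos: [0.5631, -0.264, 0.2732]
orientation: [-179.9, -0.0, 76.1]
force: [0.6, 0.7, 0.3]
gripper_width: 0.008
```

Run:
```python
from h import *
c=shield();save(c,'s8');P=pts(c)
H,S,V=cv2.split(cv2.cvtColor(c['color'],cv2.COLOR_RGB2HSV))
for lo,hi,z0,z1,n in((50,80,.1,.14,'green'),(0,4,.1,.14,'red'),(0,4,.03,.06,'spool')):
    m=(H>=lo)&(H<=hi)&(S>140)&(V>60)&(P[...,2]>z0)&(P[...,2]<z1)&(P[...,0]>.35)
    q=P[m];print(n,len(q),np.median(q,0).round(3),np.percentile(q[:,2],90).round(4))
```

```text
-0.03 298 0.1533 0.1549
0.0 25 0.1529 0.1541
0.03 20 0.1535 0.1553
0.06 15 0.1534 0.1548
0.09 74 0.1534 0.1548
[ 0.56315283 -0.26411422  0.27332858] [-0.11532212 -0.67486438 -0.0531676 ] [-0.00309781  0.00065377] 12.7
green 6 [ 0.563 -0.265  0.116] 0.1179
red 201 [ 0.62  -0.264  0.118] 0.1325
spool 617 [0.429 0.015 0.045] 0.046
```

View pics/s8.png

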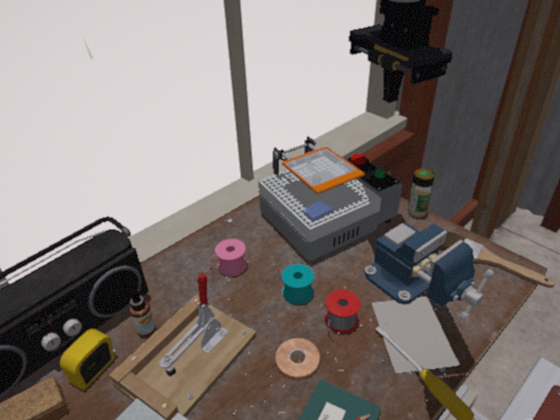

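The shield is down at (322,168), the green button is out again at (380,175) in the gripper's shadow, and the glass at (317,210), spool and foil haven't moved. The arm is clear.

```bash
python3 -c "
from bench import ctrl
print(ctrl.close_job())"
```

```text
the job is handed in; nothing more can be done
None
```

I pushed the shield down onto its buffers, then pressed the green button to its stop, released it and drew back. I handed the job in at about 12.7 s. No verdict was reported, and there's no direct sign in the pictures that the grinder started.

- **Shield:** I pushed on it with up to about 20 N. It measured level to within about 1 mm with nothing touching it, both before and after the button press.
- **Start button:** the force rose to 9.9 N, against the 5 N its spring needs, and the travel stalled after about 6 mm or slightly more. Afterwards its top was back at about 0.118 m, the same height as before the press. That last reading is weak, because the button was in the gripper's shadow and only a few pixels counted.
- **Left alone:** I did not touch the red stop button. The spool measured where it started, and the glass and foil roll look unmoved in the last picture.
- **Disagreement:** with the jaws shut, the fingertips sat about 7–9 mm above the reported TCP, instead of 17 mm beyond it as stated. The first push therefore stopped short, so I finished both pushes using the camera and the force readings.

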